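Pin the tuning carriage and bring it home to its stop

TASK

Clear the grey resistor tube off the slide and lay it wholly on the black rubber mat. Take the red-headed locating pin from its parking block, set its tip down on the carriage's dark plate at the end nearest the stop and slide it along the plate until it drops fully home into the blind hole, then, with the pin in it, draw the carriage up against the red stop without slamming it, and leave the pin standing in its hole. Do not disturb the pilot lamp or the rack handle.

Things in the scene. Friction and masses are not known exactly. Their poses are not given: they have to be found in the camera images.
- slide_bed: fixed slide bed, 310 mm long (x), 84 mm wide (y); origin at the centre of its underside; +x is the travel toward the red stop. Two steel rails at y = +-30 mm, tops 30 mm above the desk. The stop spans x = 135 to 155 mm, its top 52 mm above the desk.
- carriage (a joint): travel of the steel carriage on the slide, m: 0 to 0.02 at the start, 0.12 = against the stop. Stiff (7 N plus 60 N per m/s) and stays where left. 150 mm long, 70 mm wide, its top 82 mm above the desk; its centre is at x = joint - 60 mm, y = 0 on the slide bed.
- plate_face (a point): centre of the dark plate's upper face (76 mm above the desk) in the carriage's window, 76 mm (x) by 44 mm (y), rim 6 mm high; x toward the stop. On the line y = 0, its centre anywhere from x = -24 to +6 mm, is a blind hole, 19 mm diameter, 28 mm deep, 2 mm chamfer. The plate's end nearest the stop is x beyond +20 mm.
- park_block: fixed black parking block 58 mm (x) by 170 mm (y) by 40 mm high, origin at the centre of its underside. At its centre a socket 20 mm in diameter, 30 mm deep (floor 10 mm above the desk) holds the pin. Two brass posts, up to 26 mm in diameter, stand at y = +-52 mm, tops 94 mm above the desk.
- pin: locating pin, 110 mm long, 0.2 kg, standing upright; origin at the middle of its tip (the lower end), z up along the pin. Steel shank 17 mm in diameter, its last 4.5 mm tapering to a flat tip 8 mm in diameter; red round head 26 mm in diameter from z = 62 to 110 mm.
- resistor: grey ceramic resistor tube, 150 mm long (its x), 30 mm in diameter, 0.2 kg, with two square steel bands (34 mm square, 12 mm long) at x = +-30 mm on which it rests; origin at the middle of its length at the underside of the bands, the tube's axis is 17 mm above. It starts lying across the rails between the carriage and the stop.
- resistor_end_a (a point): centre of the resistor tube's end face at its x = +75 mm
- resistor_end_b (a point): centre of the resistor tube's end face at its x = -75 mm
- rubber_mat: fixed black rubber mat, 200 mm (x) by 110 mm (y), 4 mm thick, origin at the centre of its underside on the desk
- pilot_lamp: loose pilot lamp with blue glass jewel on a steel base, 60 mm in diameter, 70 mm high; origin at the centre of its underside. Bystander.
- rack_handle: loose aluminium rack handle, an upright U 166 mm long (x), 52 mm high, bar 14 mm thick; origin at the centre of its underside. Bystander.

How it is judged:
By the outcome, as a careful person would: the job done as asked, in the order asked, and still so for the second after the job is handed in, with the robot touching nothing.
It also fails if it takes over 72 s, if anything falls off the work surface, if the arm or the gripper's body presses on something with over 40 N, if the wrist force passes 120 N, or if a joint passes its speed limit or range.

ROBOT

A 6-joint arm with a two-finger parallel gripper is mounted at the origin on the work surface. World frame = base frame: x ahead of the robot, y to its left, z up, the work surface at z = 0. Lengths are in m, angles in rad, forces in N, time in s.
With the tool pointing down it reaches from about 0.325 to 0.775 m from the base axis. Payload 9.3 kg.
Tool frame: the origin (TCP) lies on the centre line of the jaws, within the pads' length; the fingertips stand 25 mm ahead of it and the grasp point (between the pads) lies 6 mm ahead of it; z points along the fingers, y is the line along which they close (so a half turn about z gives the same grasp; the last joint's range is limited). The gripper opens to 85 mm and grips with 20 to 120 N. Pads are 22 mm wide; open, the fingers measure 114 mm over their backs; the gripper's body (76 mm by 85 mm) begins 54 mm behind the grasp point. The pads swing forward as they close: fully open they stand 13 mm farther back than shut.
Start: joints at [1.151, 0.259, 0.021, 1.334, 0, 1.418], TCP at [0.145, 0.531, 0.256] pointing down, gripper open.
Joint ranges: [-3.04, 3.04], [-0.91, 1.82], [-1.04, 1.36], [-1.92, 1.95], [-1.52, 1.45], [-3.14, 3.14]. Speed limits (rad/s): [2.22, 2.22, 2.79, 3.14, 3.14, 3.14].

INTERFACE

Orientations are given as a rotation vector (axis times angle).
In Python, from bench import telemetry, capture, order gives the robot as it stands.
- The arm moves only by the tool carry_out, never from a script. Its argument "series" is a list that holds one entry, the list of rows, each a list of 7 numbers: the shift along the tool's x, y, z in cm, then the turn, a rotation vector about the tool's x, y, z in rad, then the finger opening in cm, from 0 to 8.54. A call has 1 to 10 rows; each row shifts and turns the commanded pose from where the row before left it, along the tool's axes as they then stand; what a row does not reach is not made up. A row lasts 1/12 s, in which the tool goes at most 41.7 mm and 7.16 degrees, less where a joint would pass 70% of its speed; a pose out of reach is approached as far as the arm can. A call with a gripper value outside its range is refused whole. The fingers move at their own pace and stop on an object; "squeeze" is the grip in N (left out, the last holds). Time passes only in rows, so rows that do not move let the fingers close. It gives the time, the measured TCP pose, the force, the opening and the grip force at its end, in the units of the state.
- telemetry.read_state(): the state, without advancing time (a new reading comes with each control period).
- capture(name): name is "side" or "top"; returns a dict with "image" (384x512x3 uint8, red, green, blue), "z_map" (384x512 float32, m along the optical axis (not along the pixel's ray), 0 where there is no reading), "intrinsics" (3x3 intrinsics, pixels), "k1" (the pictures are not rectified: a ray, as slopes to the right and down, at radius r is drawn at 1 + k1 r^2 times it, then the intrinsics apply), "world_from_camera" (4x4, takes a point from camera to world coordinates). Camera axes: x right, y down, z forward; pixel columns grow to the right and rows downward; lengths in m; the calibration is good to about 2 mm. A picture is of the moment at which its call begins.
- order.sign_off(): hands the job in; it is judged then, once.
The state is a dict: "time_s": time; "q": joint angles; "joint_velocities": joint speeds; "tau": joint torques, N m; "tcp_pos": TCP position; "ee_rot": TCP orientation; "force": force on the tool from outside, world axes, zero at the start; "wrist_torque": the same for the moment, N m; "opening": opening from 0.0 (shut) to 1.0 (fully open); "grip_force": force on a finger pad.
Only numpy, scipy, OpenCV 4.12 (cv2) and the standard library are available. Lean on these libraries where they do the work, as an engineer would, in place of code of your own. Each camera call takes 0.05 s, during which the arm holds its last target. There are 200 camera calls.

## Working session

There is one attempt and no reset: what is moved stays moved. The work goes in short steps, Python scripts to look and compute and a tool call to move; the robot and the scene stay as the last step left them, time stands still between calls to the robot, and variables do not carry over. Pictures are saved under pics/ and viewed, at most 10 in all, crops included, and the job is handed in when it is done.

Besides the shell and the picture viewer there is one more tool, called after ">>>" by a JSON object that holds its "name" and its "arguments", one argument or row to a line. carry_out: Moves the arm, as the interface text tells. Its arguments: {"type":"object","properties":{"series":{"type":"array","items":{"type":"array","items":{"type":"array","items":{"type":"number"}}}},"squeeze":{"type":"number"}},"required":["series"]}

```bash
ls; mkdir -p pics; cat > h.py <<'E'
import numpy as np, cv2
from bench import telemetry, capture, order
def pts(c):
    "world xyz for every pixel (from z_map)"
    h,w=c["z_map"].shape; u,v=np.meshgrid(np.arange(w),np.arange(h))
    K=np.array(c["intrinsics"],float); k1=float(c["k1"])
    n=cv2.undistortPoints(np.stack([u,v],-1).reshape(-1,1,2).astype(np.float64),K,np.array([k1,0,0,0])).reshape(h,w,2)
    z=c["z_map"]; p=np.stack([n[...,0]*z,n[...,1]*z,z],-1)
    T=np.array(c["world_from_camera"]); W=p@T[:3,:3].T+T[:3,3]; W[z<=0]=np.nan
    return W
def ray(c,uv,zp):
    "pixels onto plane z=zp"
    K=np.array(c["intrinsics"],float)
    n=cv2.undistortPoints(np.array(uv,float).reshape(-1,1,2),K,np.array([float(c["k1"]),0,0,0])).reshape(-1,2)
    T=np.array(c["world_from_camera"]); d=np.c_[n,np.ones(len(n))]@T[:3,:3].T; o=T[:3,3]
    return o+d*((zp-o[2])/d[:,2])[:,None]
def save(c,name): cv2.imwrite("pics/"+name,c["image"][...,::-1])
E
python3 - <<'E'
from h import *
for n in("top","side"):
    c=capture(n); save(c,n+"1.png"); print(n,c["intrinsics"],c["k1"],np.round(c["world_from_camera"],3))
s=telemetry.read_state(); print(s)
E
```

```text
pics
top [[357.79324444   0.         254.16856866]
 [  0.         357.79324444 194.81933667]
 [  0.           0.           1.        ]] -0.07153656412533327 [[ 0.023 -0.996  0.083  0.537]
 [-1.    -0.023  0.005 -0.037]
 [-0.003 -0.083 -0.997  0.793]
 [ 0.     0.     0.     1.   ]]
side [[450.75651122   0.         257.32742386]
 [  0.         450.75651122 190.95416614]
 [  0.           0.           1.        ]] -0.06996483955278048 [[-0.995 -0.041  0.09   0.475]
 [-0.098  0.479 -0.872  0.813]
 [-0.007 -0.877 -0.481  0.537]
 [ 0.     0.     0.     1.   ]]
{'time_s': 0.1, 'q': array([1.15138999e+00, 2.59131618e-01, 2.08491442e-02, 1.33368642e+00,
       6.76540777e-06, 1.41818146e+00]), 'joint_velocities': array([ 0.00181005, -0.00203378,  0.00185636,  0.00118535,  0.00059721,
        0.00036515]), 'tau': array([ 5.94297759e-03, -5.56693912e+01,  3.45068908e+01,  1.16346762e-02,
       -1.27750423e-04, -3.68566634e-05]), 'tcp_pos': array([0.14492408, 0.53034319, 0.25573345]), 'ee_rot': array([-4.17788372e-01, -3.11334787e+00,  1.76385536e-03]), 'force': array([-0.50007316,  0.39194174, -0.24931762]), 'wrist_torque': array([-0.01176566, -0.00618887,  0.02578448]), 'grip_force': 0.0, 'opening': 0.9975065864928392}
```

View pics/top1.png

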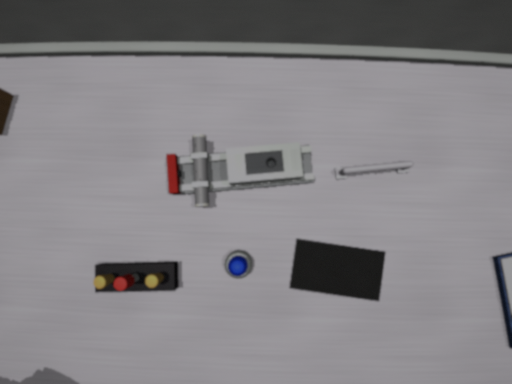

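View pics/side1.png

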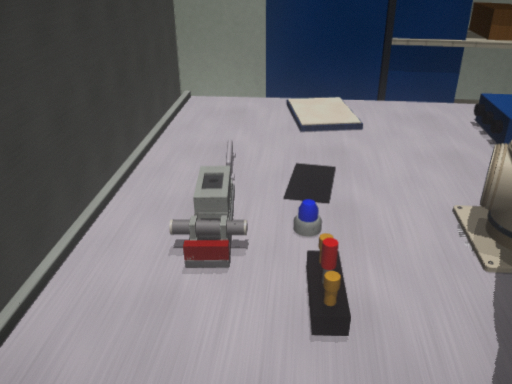

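The top view shows the red stop at (172,173), the tube at (200,170), the carriage with its hole at about (271,162), the handle at (375,168), the mat at (338,269) and the lamp at (238,263). The parking block is at (137,277), with the pin's red head at (122,283) between two brass posts. The side view agrees with this.

```bash
python3 - <<'E'
from h import *
c=capture("top"); W=pts(c); im=c["image"].astype(int); hsv=cv2.cvtColor(c["image"],cv2.COLOR_RGB2HSV)
def box(m,roi,name,zp=None):
    r=np.zeros(m.shape,bool); r[roi[1]:roi[3],roi[0]:roi[2]]=1; m=m&r
    k,l,st,ce=cv2.connectedComponentsWithStats(m.astype(np.uint8)); i=1+np.argmax(st[1:,4]); m=l==i
    v,u=np.nonzero(m); z=np.nanmedian(W[m][:,2])
    p=ray(c,np.c_[u,v],z if zp is None else zp)[:,:2]
    b=cv2.minAreaRect((p*1000).astype(np.float32)); print(name,len(u),"z",round(float(z),3),"rect",np.round(b[0],1),np.round(b[1],1),round(b[2],1))
    return m
H,S,V=hsv[...,0],hsv[...,1],hsv[...,2]
Z=W[...,2]
red=((H<8)|(H>172))&(S>150)&(V>60)
box(red&(Z>.04),(155,140,190,205),"stop top",.052)
box(red&(Z>.1),(90,260,185,300),"pin head")
box(V<60,(280,230,400,310),"mat",.004)
box((V<60)&(abs(Z-.04)<.008),(85,255,185,300),"park top",.04)
box((H>15)&(H<35)&(S>100)&(Z>.08),(85,265,115,300),"postA",.094)
box((H>15)&(H<35)&(S>100)&(Z>.08),(140,265,175,300),"postB",.094)
box((H>100)&(H<130)&(S>150),(220,245,260,285),"lamp")
box((Z>.078)&(Z<.095),(215,135,310,190),"carr top",.082)
box((V<100)&(Z>.04),(235,145,290,180),"plate",.076)
box((V<45)&(Z>.02),(235,145,290,180),"hole",.076)
box((Z>.04)&(~red),(185,125,216,215),"tube",.047)
box((Z>.02),(330,150,420,185),"handle",.05)
box((Z>.02),(190,140,216,215),"tubelow",.047)
print(np.round(Z[155:172:2,245:290:3]*1000))
print(V[155:172:1,245:290:2])
E
```

```text
stop top 333 z 0.052 rect [639.3 137.8] [79.6 19.3] 6.1
pin head 163 z 0.12 rect [420.6 212.7] [24.9 26.9] 16.7
mat 4255 z 0.004 rect [ 442.4 -219.9] [194.7 105.4] 82.8
park top 1320 z 0.04 rect [421.  212.4] [ 55.7 167.1] 3.0
postA 152 z 0.093 rect [418.  262.1] [25.2 26.8] 46.3
postB 150 z 0.094 rect [424.2 159.3] [23.5 28. ] 29.0
lamp 259 z 0.066 rect [453.6  -3.9] [34.  34.2] 1.4
carr top 1798 z 0.082 rect [662.8 -52.9] [ 70.8 150.3] 6.4
plate 732 z 0.076 rect [663.7 -52.2] [41.1 74.1] 6.2
hole 22 z 0.053 rect [668.5 -65.2] [ 7.5 14.7] 9.6
tube 1074 z 0.061 rect [648.3  81.5] [152.5  36.4] 4.1
handle 478 z 0.051 rect [ 663.1 -289.9] [ 16.1 158.8] 6.8
tubelow 1153 z 0.06 rect [643.   76.1] [140.8  53.1] 1.9
[[77. 78. 76. 75. 75. 76. 75. 76. 76. 77. 79. 75. 77. 82. 81.]
 [79. 77. 76. 78. 77. 76. 76. 77. 75. 76. 79. 77. 77. 80. 83.]
 [75. 77. 78. 75. 76. 76. 77. 77. 56. 60. 74. 77. 75. 82. 81.]
 [80. 78. 77. 75. 77. 76. 76. 78. 49. 47. 63. 78. 77. 82. 82.]
 [81. 75. 76. 78. 76. 77. 77. 74. 49. 47. 53. 75. 74. 83. 81.]
 [84. 77. 78. 76. 76. 77. 75. 75. 49. 47. 78. 75. 76. 83. 83.]
 [
[... 1137 characters left out ...]
 69 119 154 156 157]
 [130  74  71  71  72  70  69  70  70  70  65  54  62  63  60  59  68  68
   70 118 154 156 157]
 [132  74  72  71  71  71  70  70  69  69  67  59  60  60  61  63  68  69
   71 117 154 156 157]
 [132  74  70  72  71  70  70  70  71  70  69  66  62  61  63  68  70  70
   71 114 153 157 157]
 [134  76  71  71  71  71  71  71  71  71  71  69  67  66  68  72  70  71
   72 109 152 157 157]
 [135  78  73  72  72  71  72  72  73  72  72  72  70  71  72  72  73  73
   74 104 151 157 157]
 [137  81  74  73  73  73  73  72  73  73  73  73  73  74  75  77  79  82
   86 110 151 158 157]
 [139  84  74  75  74  74  75  75  76  77  80  83  86  88  94 100 102 107
  113 129 153 158 157]]
```

>>> {"name": "carry_out", "arguments": {
  "series": [
    [[-3.35, -1.67, 0.3, 0, 0, 0, 5], [-3.35, -1.67, 0.3, 0, 0, 0, 5], [-3.35, -1.67, 0.3, 0, 0, 0, 5], [-3.35, -1.67, 0.3, 0, 0, 0, 5], [-3.35, -1.67, 0.3, 0, 0, 0, 5], [-3.35, -1.67, 0.3, 0, 0, 0, 5], [-3.35, -1.67, 0.3, 0, 0, 0, 5], [-3.35, -1.67, 0.3, 0, 0, 0, 5], [-3.35, -1.67, 0.3, 0, 0, 0, 5], [-3.35, -1.67, 0.3, 0, 0, 0, 5]]
  ]
}}

```text
time_s: 0.98
tcp_pos: [0.4251, 0.2796, 0.2261]
ee_rot: [-0.418, -3.114, 0.0]
force: [0.7, 0.7, 0.3]
opening: 0.584
grip_force: 0.0
```

>>> {"name": "carry_out", "arguments": {
  "series": [
    [[-3.35, -1.67, 0.3, 0, 0, 0, 5], [-3.35, -1.67, 0.3, 0, 0, 0, 5], [-3.35, -1.67, 0.3, 0, 0, 0, 5], [-3.35, -1.67, 0.3, 0, 0, 0, 5], [-3.35, -1.67, 0.3, 0, 0, 0, 5], [-3.35, -1.67, 0.3, 0, 0, 0, 5], [-3.35, -1.67, 0.3, 0, 0, 0, 5], [-3.35, -1.67, 0.3, 0, 0, -0.12, 5], [0, 0, 0, 0, 0, -0.12, 5], [0, 0, 0, 0, 0, -0.12, 5]]
  ]
}}

```text
time_s: 1.82
tcp_pos: [0.6486, 0.0795, 0.2005]
ee_rot: [0.151, -3.136, -0.0]
force: [-0.6, 0.2, 1.0]
opening: 0.588
grip_force: 0.0
```

```bash
cat >> h.py <<'E'
from scipy.spatial.transform import Rotation as Rn
def to(x,y,z,yaw=None,st=None):
    "print tool-frame delta (cm) to TCP target (m), tool pointing down with tool y at yaw deg; translation first, then turn"
    s=st or telemetry.read_state(); R=Rn.from_rotvec(s["ee_rot"]); p=np.array(s["tcp_pos"])
    d=R.inv().apply(np.array([x,y,z])-p)*100
    ya=np.degrees(np.arctan2(*R.as_matrix()[[1,0],1])); print("t",round(s["time_s"],2),"tcp",np.round(p,4),"yaw",round(ya,1),"tilt z",np.round(R.as_matrix()[:,2],3),"q6",round(s["q"][5],2))
    print("delta cm",np.round(d,2))
    if yaw is not None:
        a=np.radians(yaw); yv=np.array([np.cos(a),np.sin(a),0]); zv=np.array([0,0,-1.]); M=np.stack([np.cross(yv,zv),yv,zv],1)
        print("turn",np.round((R.inv()*Rn.from_matrix(M)).as_rotvec(),3))
E
python3 - <<'E'
from h import *
c=capture("side"); save(c,"side2.png")
to(.648,.0815,.12,95.5); print(telemetry.read_state()["opening"])
E
```

```text
t 1.87 tcp [0.6479 0.0804 0.201 ] yaw 96.1 tilt z [-0.002  0.    -1.   ] q6 -0.11
delta cm [-0.03  0.11  8.1 ]
turn [ 0.    -0.002  0.01 ]
0.5906842547253736
```

>>> {"name": "carry_out", "arguments": {
  "series": [
    [[0, 0.1, 2, 0, 0, 0, 4.6], [0, 0, 2, 0, 0, 0, 4.6], [0, 0, 2, 0, 0, 0, 4.6], [0, 0, 2, 0, 0, 0, 4.6], [0, 0, 2, 0, 0, 0, 4.6], [0, 0, 2, 0, 0, 0, 4.6], [0, 0, 1.5, 0, 0, 0, 4.6], [0, 0, 0.8, 0, 0, 0, 4.6], [0, 0, 0, 0, 0, 0, 4.6]]
  ]
}}

```text
time_s: 2.62
tcp_pos: [0.6462, 0.0828, 0.0574]
ee_rot: [0.144, -3.135, -0.0]
force: [0.9, 0.1, 0.0]
opening: 0.537
grip_force: 0.0
```

>>> {"name": "carry_out", "arguments": {
  "series": [
    [[0, 0, 0, 0, 0, 0, 2], [0, 0, 0, 0, 0, 0, 2], [0, 0, 0, 0, 0, 0, 2], [0, 0, 0, 0, 0, 0, 2], [0, 0, 0, 0, 0, 0, 2]]
  ],
  "squeeze": 50
}}

```text
time_s: 3.03
tcp_pos: [0.6478, 0.0827, 0.0603]
ee_rot: [-0.146, 3.137, 0.0]
force: [-0.6, 1.1, 5.0]
opening: 0.334
grip_force: 49.8
```

>>> {"name": "carry_out", "arguments": {
  "series": [
    [[0, 0, -1, 0, 0, 0, 2], [0, 0, -2, 0, 0, 0, 2], [0, 0, -2, 0, 0, 0, 2], [0, 0, -2.5, 0, 0, 0, 2], [0, 0, -2.5, 0, 0, 0, 2], [0, 0, -2.5, 0, 0, 0, 2], [0, 0, -1, 0, 0, 0, 2], [0, 0, 0, 0, 0, 0, 2]]
  ]
}}

```text
time_s: 3.7
tcp_pos: [0.6483, 0.0826, 0.1973]
ee_rot: [-0.146, 3.133, -0.0]
force: [0.7, -0.2, -2.8]
opening: 0.335
grip_force: 49.5
```

```bash
python3 - <<'E'
from h import *
c=capture("top"); save(c,"top2.png"); W=pts(c); Z=W[...,2]
to(.4424,-.2199,.15,-7.2); s=telemetry.read_state(); print(s["opening"],s["grip_force"],s["force"])
c2=capture("side"); save(c2,"side3.png")
cv2.imwrite("pics/b.png",np.hstack([c["image"][80:320,80:420],c2["image"][130:370,130:400]])[...,::-1])
E
```

```text
t 3.75 tcp [0.6476 0.0826 0.1951] yaw 95.3 tilt z [ 0.002  0.    -1.   ] q6 -0.09
delta cm [ 23.26 -28.21   4.47]
turn [0.002 0.002 1.79 ]
0.32912294976485745 49.4988352060318 [-0.9002439   0.06943701 -3.21652607]
```

View pics/b.png

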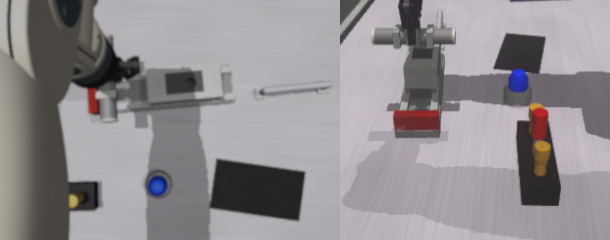

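>>> {"name": "carry_out", "arguments": {
  "series": [
    [[1, -1.2, 0, 0, 0, 0, 2], [2.1, -2.55, 0, 0, 0, 0, 2], [2.5, -3.0, 0, 0, 0, 0, 2], [2.5, -3.0, 0, 0, 0, 0, 2], [2.5, -3.0, 0, 0, 0, 0, 2], [2.5, -3.0, 0, 0, 0, 0, 2], [2.5, -3.0, 0, 0, 0, 0, 2], [2.5, -3.0, 0, 0, 0, 0, 2], [2.5, -3.0, 0, 0, 0, 0, 2], [2.0, -2.5, 0, 0, 0, 0, 2]]
  ]
}}

```text
time_s: 4.63
tcp_pos: [0.4452, -0.2109, 0.1925]
ee_rot: [0.145, -3.136, -0.002]
force: [1.5, -0.2, -2.9]
opening: 0.327
grip_force: 49.6
```

>>> {"name": "carry_out", "arguments": {
  "series": [
    [[0.7, -0.9, 0, 0, 0, 0, 2], [0, 0, 0, 0, 0, 0.08, 2], [0, 0, 0.6, 0, 0, 0.12, 2], [0, 0, 0.6, 0, 0, 0.12, 2], [0, 0, 0.6, 0, 0, 0.12, 2], [0, 0, 0.6, 0, 0, 0.12, 2], [0, 0, 0.6, 0, 0, 0.12, 2], [0, 0, 0.6, 0, 0, 0.12, 2], [0, 0, 0.6, 0, 0, 0.12, 2], [0, 0, 0.6, 0, 0, 0.12, 2]]
  ]
}}

```text
time_s: 5.47
tcp_pos: [0.441, -0.2186, 0.1443]
ee_rot: [-1.439, -2.789, -0.001]
force: [0.1, 0.9, -2.3]
opening: 0.333
grip_force: 49.7
```

>>> {"name": "carry_out", "arguments": {
  "series": [
    [[0, 0, 0.6, 0, 0, 0.12, 2], [0, 0, 0.6, 0, 0, 0.12, 2], [0, 0, 0.6, 0, 0, 0.12, 2], [0, 0, 0.6, 0, 0, 0.12, 2], [0, 0, 0.6, 0, 0, 0.12, 2], [0, 0, 0.6, 0, 0, 0.12, 2], [0, 0, 0, 0, 0, 0.03, 2], [0, 0, 0, 0, 0, 0, 2]]
  ]
}}

```text
time_s: 6.13
tcp_pos: [0.4407, -0.2184, 0.1085]
ee_rot: [-2.356, -2.074, 0.001]
force: [0.4, -0.1, -1.4]
opening: 0.332
grip_force: 49.7
```

```bash
python3 - <<'E'
from h import *
to(.4424,-.2199,.036,-7.2); s=telemetry.read_state(); print(s["opening"],s["grip_force"],s["force"])
E
```

```text
t 6.13 tcp [ 0.4407 -0.2184  0.1085] yaw -7.3 tilt z [-0.003  0.002 -1.   ] q6 1.07
delta cm [-0.14  0.2   7.25]
turn [-0.003 -0.002 -0.002]
0.332299599851386 49.68259334564209 [ 0.39945243 -0.07928236 -1.44666228]
```

>>> {"name": "carry_out", "arguments": {
  "series": [
    [[-0.1, 0.2, 1.5, 0, 0, 0, 2], [0, 0, 1.8, 0, 0, 0, 2], [0, 0, 1.8, 0, 0, 0, 2], [0, 0, 1.0, 0, 0, 0, 2], [0, 0, 0.5, 0, 0, 0, 2], [0, 0, 0.3, 0, 0, 0, 2], [0, 0, 0.2, 0, 0, 0, 2], [0, 0, 0, 0, 0, 0, 2]]
  ]
}}

```text
time_s: 6.8
tcp_pos: [0.4435, -0.2206, 0.0393]
ee_rot: [-2.356, -2.078, -0.0]
force: [-0.8, -1.0, -2.2]
opening: 0.333
grip_force: 49.7
```

>>> {"name": "carry_out", "arguments": {
  "series": [
    [[0, 0, 0.2, 0, 0, 0, 2], [0, 0, 0.1, 0, 0, 0, 2], [0, 0, 0, 0, 0, 0, 2]]
  ]
}}

```text
time_s: 7.05
tcp_pos: [0.4435, -0.2207, 0.0364]
ee_rot: [2.357, 2.077, 0.0]
force: [-0.5, -0.1, -1.2]
opening: 0.334
grip_force: 49.7
```

>>> {"name": "carry_out", "arguments": {
  "series": [
    [[0, 0, 0.1, 0, 0, 0, 2], [0, 0, 0.1, 0, 0, 0, 2], [0, 0, 0, 0, 0, 0, 2]]
  ]
}}

```text
time_s: 7.3
tcp_pos: [0.4434, -0.2207, 0.0343]
ee_rot: [2.357, 2.077, 0.0]
force: [0.0, 0.0, -1.5]
opening: 0.331
grip_force: 49.8
```

>>> {"name": "carry_out", "arguments": {
  "series": [
    [[0, 0, 0.1, 0, 0, 0, 2], [0, 0, 0.1, 0, 0, 0, 2], [0, 0, 0, 0, 0, 0, 2]]
  ]
}}

```text
time_s: 7.55
tcp_pos: [0.4435, -0.2207, 0.0341]
ee_rot: [2.356, 2.076, 0.0]
force: [-7.3, 4.1, 23.7]
opening: 0.328
grip_force: 52.5
```

>>> {"name": "carry_out", "arguments": {
  "series": [
    [[0, 0, -0.1, 0, 0, 0, 2], [0, 0, -0.05, 0, 0, 0, 2], [0, 0, 0, 0, 0, 0, 3.4], [0, 0, 0, 0, 0, 0, 5], [0, 0, 0, 0, 0, 0, 6], [0, 0, 0, 0, 0, 0, 6], [0, 0, -1, 0, 0, 0, 6], [0, 0, -2, 0, 0, 0, 6], [0, 0, -3, 0, 0, 0, 6], [0, 0, -3, 0, 0, 0, 6]]
  ]
}}

```text
time_s: 8.38
tcp_pos: [0.4429, -0.2202, 0.1242]
ee_rot: [-2.355, -2.076, 0.001]
force: [0.6, -0.2, -0.1]
opening: 0.702
grip_force: 0.0
```

>>> {"name": "carry_out", "arguments": {
  "series": [
    [[0, 0, -4, 0, 0, 0, 6], [0, 0, -4, 0, 0, 0, 6], [0, 0, -4, 0, 0, 0, 6], [0, 0, -4, 0, 0, 0, 6], [0, 0, -1, 0, 0, 0, 6]]
  ]
}}

```text
time_s: 8.8
tcp_pos: [0.4444, -0.2213, 0.2998]
ee_rot: [2.351, 2.072, 0.003]
force: [-0.6, 0.2, -0.2]
opening: 0.701
grip_force: 0.0
```

```bash
python3 - <<'E'
from h import *
c=capture("top"); c2=capture("side")
save(c,"top4.png")
cv2.imwrite("pics/b2.png",np.hstack([c["image"][80:320,80:420],c2["image"][130:370,130:400]])[...,::-1])
W=pts(c2); Z=W[...,2]; m=(Z>.012)&(Z<.06)&(abs(W[...,0]-.4424)<.09)&(W[...,1]<-.09)&(W[...,1]>-.36)
p=(W[m][:,:2]*1000).astype(np.float32); print(m.sum(),cv2.minAreaRect(p))
# hole
n=capture("side")
im=c2["image"]; print(np.round(np.nanmedian(W[m],0),3))
to(.4207,.2126,.2)
E
```

```text
441 ((445.2942199707031, -217.72402954101562), (153.84776306152344, 34.414371490478516), 82.9294204711914)
[ 0.447 -0.186  0.035]
t 8.95 tcp [ 0.4436 -0.2208  0.2939] yaw -7.2 tilt z [ 0.001 -0.001 -1.   ] q6 1.07
delta cm [42.71 -7.73  9.36]
```

View pics/b2.png

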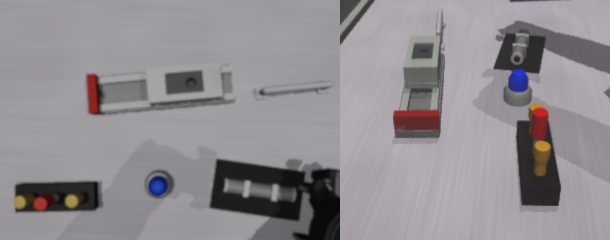

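The tube lies centred on the mat, with its centre near (445, -218) mm. Next is the pin.

>>> {"name": "carry_out", "arguments": {
  "series": [
    [[2, -0.35, 0.3, 0, 0, 0, 6], [3.7, -0.67, 0.6, 0, 0, 0, 6], [3.7, -0.67, 0.6, 0, 0, 0, 6], [3.7, -0.67, 0.6, 0, 0, 0, 6], [3.7, -0.67, 0.6, 0, 0, 0, 6], [3.7, -0.67, 0.6, 0, 0, 0, 6], [3.7, -0.67, 0.6, 0, 0, 0, 6], [3.7, -0.67, 0.6, 0, 0, 0, 6], [3.7, -0.67, 0.6, 0, 0, 0, 6], [3.7, -0.67, 0.6, 0, 0, 0, 6]]
  ]
}}

```text
time_s: 9.78
tcp_pos: [0.4231, 0.1393, 0.2345]
ee_rot: [-2.356, -2.076, 0.004]
force: [0.4, -0.8, 0.5]
opening: 0.702
grip_force: 0.0
```

>>> {"name": "carry_out", "arguments": {
  "series": [
    [[3.7, -0.67, 0.6, 0, 0, 0, 6], [3.7, -0.67, 0.6, 0, 0, 0, 6], [0, 0, 0, 0, 0, -0.09, 6], [0, 0, 0, 0, 0, -0.09, 6], [0, 0, 0, 0, 0, 0, 6], [0, 0, 0, 0, 0, 0, 6]]
  ]
}}

```text
time_s: 10.28
tcp_pos: [0.4198, 0.2126, 0.2232]
ee_rot: [-2.162, -2.277, 0.004]
force: [-0.5, 0.3, 0.1]
opening: 0.704
grip_force: 0.0
```

```bash
python3 - <<'E'
from h import *
to(.4207,.2124,.100,3.2)
im=cv2.imread("pics/top4.png"); hsv=cv2.cvtColor(im,cv2.COLOR_BGR2HSV); V=hsv[...,2]
c=capture("top")
def rect(m,zp,name):
    k,l,st,ce=cv2.connectedComponentsWithStats(m.astype(np.uint8)); i=1+np.argmax(st[1:,4]); v,u=np.nonzero(l==i)
    p=ray(c,np.c_[u,v],zp)[:,:2]*1000; b=cv2.minAreaRect(p.astype(np.float32)); print(name,st[i],"mean",np.round(p.mean(0),1),"rect",np.round(b[0],1),np.round(b[1],1),round(b[2],1))
roi=np.zeros(V.shape,bool); roi[150:175,248:288]=1
for t in (55,62,66): rect((V<t)&roi,.076,"hole%d"%t)
roi=np.zeros(V.shape,bool); roi[140:185,235:295]=1
for t in(85,100,110): rect((V<t)&roi,.076,"plate%d"%t)
S=hsv[...,1];H=hsv[...,0]; rect(((H<8)|(H>172))&(S>150)&(V>60)&(np.arange(512)[None]<190)&(np.arange(384)[:,None]<220),.052,"stop")
# side view
c=capture("side"); W=pts(c); Z=W[...,2]; im=c["image"]
m=(abs(W[...,1]+.055)<.11)&(abs(W[...,0]-.662)<.04)&(abs(Z-.082)<.003)
v,u=np.nonzero(m); print("side carriage top px",u.min(),u.max(),v.min(),v.max()); print(cv2.minAreaRect((W[m][:,:2]*1000).astype(np.float32)))
V=im.max(-1); u0,u1,v0,v1=u.min()+6,u.max()-6,v.min()+6,v.max()-6
roi=np.zeros(V.shape,bool); roi[v0:v1,u0:u1]=1
for t in(45,55,62,70,100): rect((V<t)&roi,.076,"side<%d"%t)
E
```

```text
t 10.28 tcp [0.4198 0.2126 0.2232] yaw 3.0 tilt z [-0.003 -0.001 -1.   ] q6 1.81
delta cm [-1.000e-02  1.200e-01  1.232e+01]
turn [-0.003  0.001 -0.004]
hole55 [266 158  10   7  39] mean [667.4 -64.8] rect [667.1 -65. ] [11.4 19.2] 15.5
hole62 [266 157  11  10  66] mean [666.3 -65.7] rect [664.8 -66.7] [18.5 20.3] 1.3
hole66 [265 157  12  11  91] mean [664.6 -66. ] rect [663.7 -65.7] [20.5 22.3] 1.3
plate85 [246 152  36  21 646] mean [663.7 -52. ] rect [663.7 -52.1] [38.  70.6] 6.1
plate100 [246 151  37  23 715] mean [663.6 -52.4] rect [663.6 -52.4] [40.6 73.2] 6.2
plate110 [245 151  38  23 750] mean [663.6 -52.2] rect [663.6 -52.2] [41.9 74.5] 6.1
stop [168 155  11  38 337] mean [638.7 137.9] rect [639.2 137.8] [79.8 19.3] 6.1
side carriage top px 193 229 165 198
((662.903564453125, -54.46485900878906), (70.31066131591797, 156.3472137451172), 6.264609336853027)Traceback (most recent call last):
  File "<stdin>", line 19, in <module>
  File "<stdin>", line 6, in rect
    return _wrapfunc(a, 'argmax', axis=axis, out=out, **kwds)
    return bound(*args, **kwds)
ValueError: attempt to get argmax of an empty sequence
```

>>> {"name": "carry_out", "arguments": {
  "series": [
    [[0, 0.1, 2, 0, 0, 0, 6], [0, 0, 2.5, 0, 0, 0, 6], [0, 0, 2.5, 0, 0, 0, 6], [0, 0, 2, 0, 0, 0, 6], [0, 0, 1.7, 0, 0, 0, 6], [0, 0, 1, 0, 0, 0, 6], [0, 0, 0.6, 0, 0, 0, 6], [0, 0, 0, 0, 0, 0, 6], [0, 0, 0, 0, 0, 0, 6]]
  ]
}}

```text
time_s: 11.13
tcp_pos: [0.4217, 0.2125, 0.102]
ee_rot: [-2.162, -2.279, 0.0]
force: [-0.3, -0.8, -0.0]
opening: 0.703
grip_force: 0.0
```

```bash
python3 - <<'E'
from h import *
for i in range(3):
    s=telemetry.read_state(); print(np.round(s["tcp_pos"],4),s["force"].round(1)); c=capture("top")
E
```

```text
[0.4217 0.2125 0.102 ] [-0.3 -0.8 -0. ]
[0.4219 0.2126 0.1024] [ 0.2 -0.1 -0.3]
[0.422  0.2127 0.1025] [ 0.4 -0.2 -0.2]
```

>>> {"name": "carry_out", "arguments": {
  "series": [
    [[0, 0, 0, 0, 0, 0, 4], [0, 0, 0, 0, 0, 0, 3], [0, 0, 0, 0, 0, 0, 2], [0, 0, 0, 0, 0, 0, 1], [0, 0, 0, 0, 0, 0, 1], [0, 0, 0, 0, 0, 0, 1]]
  ],
  "squeeze": 60
}}

```text
time_s: 11.78
tcp_pos: [0.421, 0.2128, 0.1022]
ee_rot: [-2.16, -2.28, 0.0]
force: [-3.6, -0.9, 6.3]
opening: 0.287
grip_force: 58.0
```

>>> {"name": "carry_out", "arguments": {
  "series": [
    [[0, 0, -0.4, 0, 0, 0, 1], [0, 0, -0.8, 0, 0, 0, 1], [0, 0, -1.2, 0, 0, 0, 1], [0, 0, -1.6, 0, 0, 0, 1], [0, 0, -2, 0, 0, 0, 1], [0, 0, -2, 0, 0, 0, 1], [0, 0, -2, 0, 0, 0, 1], [0, 0, -2, 0, 0, 0, 1], [0, 0, -1, 0, 0, 0, 1], [0, 0, 0, 0, 0, 0, 1]]
  ]
}}

```text
time_s: 12.62
tcp_pos: [0.4223, 0.2131, 0.2345]
ee_rot: [2.159, 2.279, 0.006]
force: [-0.5, -0.2, -2.6]
opening: 0.288
grip_force: 58.8
```

```bash
python3 - <<'E'
from h import *
to(.6603,-.0274,.24,96.2); s=telemetry.read_state(); print(s["opening"],s["grip_force"],s["force"])
c=capture("side"); save(c,"side5.png"); print(telemetry.read_state()["tcp_pos"])
cv2.imwrite("pics/b3.png",cv2.resize(c["image"][180:340,240:420],None,fx=3,fy=3)[...,::-1])
E
```

```text
t 12.62 tcp [0.4223 0.2131 0.2345] yaw 3.1 tilt z [ 0.004  0.001 -1.   ] q6 1.81
delta cm [-25.3   22.47  -0.48]
turn [ 0.004  0.003 -1.625]
0.2882471046314871 58.78021538257599 [-0.50369194 -0.16241622 -2.6044689 ]
[0.42187293 0.21288945 0.23290988]
```

View pics/b3.png

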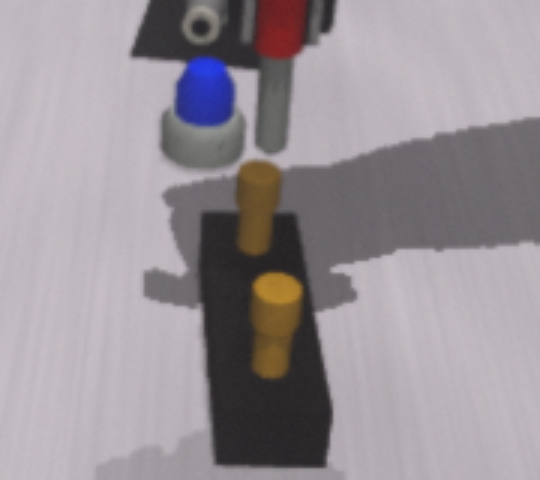

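The pin is upright in the jaws, with its head near (280,25) and its tip near (270,150) in the crop, clear of the block. Now I carry it to the carriage.

>>> {"name": "carry_out", "arguments": {
  "series": [
    [[-1.2, 1.1, 0, 0, 0, 0, 1], [-2.4, 2.1, 0, 0, 0, 0, 1], [-2.7, 2.4, 0, 0, 0, 0, 1], [-2.7, 2.4, 0, 0, 0, 0, 1], [-2.7, 2.4, 0, 0, 0, 0, 1], [-2.7, 2.4, 0, 0, 0, 0, 1], [-2.7, 2.4, 0, 0, 0, 0, 1], [-2.7, 2.4, 0, 0, 0, 0, 1], [-2.7, 2.4, 0, 0, 0, 0, 1], [-2.8, 2.47, 0, 0, 0, 0, 1]]
  ]
}}

```text
time_s: 13.5
tcp_pos: [0.6601, -0.0291, 0.2303]
ee_rot: [-2.16, -2.279, 0.002]
force: [0.1, 0.2, -1.3]
opening: 0.285
grip_force: 58.9
```

>>> {"name": "carry_out", "arguments": {
  "series": [
    [[0, 0, 0, 0, 0, -0.06, 1], [0, 0, 0, 0, 0, -0.12, 1], [0, 0, 0, 0, 0, -0.12, 1], [0, 0, 0, 0, 0, -0.12, 1], [0, 0, 0, 0, 0, -0.12, 1], [0, 0, 0, 0, 0, -0.12, 1], [0, 0, 0, 0, 0, -0.12, 1], [0, 0, 0, 0, 0, -0.12, 1], [0, 0, 0, 0, 0, -0.12, 1], [0, 0, 0, 0, 0, -0.12, 1]]
  ]
}}

```text
time_s: 14.33
tcp_pos: [0.6591, -0.0277, 0.2302]
ee_rot: [-0.579, -3.085, 0.0]
force: [-0.3, 0.7, -2.7]
opening: 0.29
grip_force: 59.2
```

>>> {"name": "carry_out", "arguments": {
  "series": [
    [[0, 0, 0, 0, 0, -0.12, 1], [0, 0, 0, 0, 0, -0.12, 1], [0, 0, 0, 0, 0, -0.12, 1], [0, 0, 0, 0, 0, -0.125, 1], [0, 0, 0, 0, 0, 0, 1], [0, 0, 0, 0, 0, 0, 1]]
  ]
}}

```text
time_s: 14.83
tcp_pos: [0.6592, -0.0277, 0.2307]
ee_rot: [0.164, -3.136, -0.001]
force: [-0.5, -0.3, -2.5]
opening: 0.289
grip_force: 59.1
```

```bash
python3 - <<'E'
from h import *
for i in range(3): to(.6603,-.0274,.178,96.2); c=capture("side")
im=c["image"].astype(int); W=pts(c); save(c,"side6.png")
# shank: pixels with world pos near expected, by height
m=(abs(W[...,0]-.66)<.03)&(abs(W[...,1]+.027)<.03)&(W[...,2]>.1)
for z in np.arange(.12,.24,.01):
    q=W[m&(abs(W[...,2]-z)<.005)]
    if len(q): print(round(z,3),len(q),np.round([q[:,0].min(),q[:,0].max(),q[:,0].mean(),q[:,1].max()],4))
E
```

```text
t 14.83 tcp [ 0.6592 -0.0277  0.2307] yaw 96.0 tilt z [-0.002  0.    -1.   ] q6 -0.27
delta cm [-0.12  0.02  5.27]
turn [ 0.    -0.002 -0.004]
t 14.88 tcp [ 0.6593 -0.0277  0.2309] yaw 95.9 tilt z [-0.001  0.    -1.   ] q6 -0.27
delta cm [-0.11  0.02  5.29]
turn [ 0.    -0.001 -0.005]
t 14.93 tcp [ 0.6593 -0.0278  0.2311] yaw 96.0 tilt z [-0.001  0.    -1.   ] q6 -0.27
delta cm [-0.1   0.02  5.31]
turn [ 0.    -0.001 -0.004]
0.14 4 [ 0.6575  0.664   0.6604 -0.0211]
0.15 34 [ 0.6529  0.6679  0.66   -0.0178]
0.16 34 [ 0.6523  0.6666  0.6584 -0.0163]
0.17 41 [ 0.652   0.6686  0.659  -0.0184]
0.18 35 [ 0.653   0.6677  0.6596 -0.016 ]
0.19 37 [ 0.6525  0.667   0.6591 -0.0171]
0.2 25 [ 0.6478  0.6665  0.6568 -0.0134]
0.21 46 [ 0.6479  0.6688  0.6564 -0.0018]
0.22 63 [0.6476 0.6699 0.6563 0.0012]
0.23 66 [0.6476 0.6692 0.6567 0.0008]
```

>>> {"name": "carry_out", "arguments": {
  "series": [
    [[-0.05, 0, 1, 0, 0, 0, 1], [0, 0, 1.5, 0, 0, 0, 1], [0, 0, 1.3, 0, 0, 0, 1], [0, 0, 1.0, 0, 0, 0, 1], [0, 0, 0.6, 0, 0, 0, 1], [0, 0, 0.2, 0, 0, 0, 1], [0, 0, 0.1, 0, 0, 0, 1], [0, 0, 0.1, 0, 0, 0, 1], [0, 0, 0, 0, 0, 0, 1]]
  ]
}}

```text
time_s: 15.73
tcp_pos: [0.6602, -0.0277, 0.1743]
ee_rot: [-0.17, 3.136, -0.0]
force: [0.3, -0.9, -1.7]
opening: 0.289
grip_force: 59.1
```

>>> {"name": "carry_out", "arguments": {
  "series": [
    [[0, 0, 0.1, 0, 0, 0, 1], [0, 0, 0.1, 0, 0, 0, 1], [0, 0, 0, 0, 0, 0, 1]]
  ]
}}

```text
time_s: 15.98
tcp_pos: [0.66, -0.0277, 0.1718]
ee_rot: [-0.17, 3.137, -0.0]
force: [0.4, 1.2, -2.0]
opening: 0.288
grip_force: 59.1
```

>>> {"name": "carry_out", "arguments": {
  "series": [
    [[0, 0, 0.1, 0, 0, 0, 1], [0, 0, 0, 0, 0, 0, 1], [0, 0, 0, 0, 0, 0, 1]]
  ]
}}

```text
time_s: 16.23
tcp_pos: [0.66, -0.0277, 0.1708]
ee_rot: [0.17, -3.137, -0.0]
force: [-0.0, -1.3, -2.1]
opening: 0.288
grip_force: 59.1
```

>>> {"name": "carry_out", "arguments": {
  "series": [
    [[0, 0, 0.1, 0, 0, 0, 1], [0, 0, 0.05, 0, 0, 0, 1], [0, 0, 0, 0, 0, 0, 1]]
  ]
}}

```text
time_s: 16.48
tcp_pos: [0.6599, -0.0277, 0.1691]
ee_rot: [0.17, -3.137, -0.0]
force: [-0.8, -0.8, -2.4]
opening: 0.289
grip_force: 59.1
```

>>> {"name": "carry_out", "arguments": {
  "series": [
    [[0, 0, 0.05, 0, 0, 0, 1], [0, 0, 0.05, 0, 0, 0, 1], [0, 0, 0, 0, 0, 0, 1]]
  ]
}}

```text
time_s: 16.73
tcp_pos: [0.6601, -0.0277, 0.1685]
ee_rot: [-0.17, 3.137, -0.0]
force: [-0.7, 1.0, -0.3]
opening: 0.291
grip_force: 59.3
```

>>> {"name": "carry_out", "arguments": {
  "series": [
    [[0, 0, 0.05, 0, 0, 0, 1], [0, 0, 0, 0, 0, 0, 1]]
  ]
}}

```text
time_s: 16.9
tcp_pos: [0.6602, -0.0277, 0.1684]
ee_rot: [-0.17, 3.136, -0.0]
force: [-0.5, 0.3, 3.2]
opening: 0.294
grip_force: 59.6
```

>>> {"name": "carry_out", "arguments": {
  "series": [
    [[0, -0.2, 0, 0, 0, 0, 1], [0, -0.3, 0, 0, 0, 0, 1], [0, -0.3, 0, 0, 0, 0, 1], [0, -0.3, 0, 0, 0, 0, 1], [0, -0.3, 0, 0, 0, 0, 1], [0, -0.3, 0, 0, 0, 0, 1], [0, -0.3, 0, 0, 0, 0, 1], [0, -0.2, 0, 0, 0, 0, 1], [0, 0, 0, 0, 0, 0, 1]]
  ]
}}

```text
time_s: 17.65
tcp_pos: [0.6627, -0.0495, 0.1683]
ee_rot: [-0.17, 3.136, 0.002]
force: [0.0, 2.8, 5.6]
opening: 0.285
grip_force: 59.4
```

>>> {"name": "carry_out", "arguments": {
  "series": [
    [[0, -0.2, 0, 0, 0, 0, 1], [0, -0.2, 0, 0, 0, 0, 1], [0, -0.2, 0, 0, 0, 0, 1], [0, -0.2, 0, 0, 0, 0, 1], [0, -0.2, 0, 0, 0, 0, 1], [0, 0, 0, 0, 0, 0, 1]]
  ]
}}

```text
time_s: 18.15
tcp_pos: [0.6637, -0.0598, 0.1679]
ee_rot: [-0.17, 3.136, -0.0]
force: [-0.2, 2.9, 2.8]
opening: 0.286
grip_force: 59.2
```

>>> {"name": "carry_out", "arguments": {
  "series": [
    [[0, -0.2, 0, 0, 0, 0, 1], [0, -0.2, 0.02, 0, 0, 0, 1], [0, 0, 0, 0, 0, 0, 1]]
  ]
}}

```text
time_s: 18.4
tcp_pos: [0.6636, -0.0643, 0.1668]
ee_rot: [0.169, -3.136, 0.001]
force: [-0.4, -1.3, -1.9]
opening: 0.29
grip_force: 58.9
```

>>> {"name": "carry_out", "arguments": {
  "series": [
    [[-0.05, -0.1, 0.1, 0, 0, 0, 1], [0, 0, 0.1, 0, 0, 0, 1], [0, 0, 0.1, 0, 0, 0, 1], [0, 0, 0, 0, 0, 0, 1]]
  ]
}}

```text
time_s: 18.73
tcp_pos: [0.6644, -0.0646, 0.1644]
ee_rot: [0.17, -3.137, 0.001]
force: [0.3, -0.6, -1.4]
opening: 0.288
grip_force: 59.1
```

>>> {"name": "carry_out", "arguments": {
  "series": [
    [[0, 0, 0.1, 0, 0, 0, 1], [0, 0, 0.1, 0, 0, 0, 1], [0, 0, 0, 0, 0, 0, 1]]
  ]
}}

```text
time_s: 18.98
tcp_pos: [0.6646, -0.0646, 0.1638]
ee_rot: [-0.17, 3.135, -0.002]
force: [-1.9, -1.5, 6.7]
opening: 0.29
grip_force: 60.1
```

>>> {"name": "carry_out", "arguments": {
  "series": [
    [[0.05, -0.05, 0, 0, 0, 0, 1], [0, 0, 0, 0, 0, 0, 1]]
  ]
}}

```text
time_s: 19.15
tcp_pos: [0.664, -0.0651, 0.163]
ee_rot: [-0.17, 3.137, -0.001]
force: [-0.8, -1.4, -0.4]
opening: 0.288
grip_force: 59.2
```

>>> {"name": "carry_out", "arguments": {
  "series": [
    [[0.02, -0.05, 0.1, 0, 0, 0, 1], [0, 0, 0.1, 0, 0, 0, 1], [0, 0, 0, 0, 0, 0, 1]]
  ]
}}

```text
time_s: 19.4
tcp_pos: [0.6637, -0.0654, 0.1599]
ee_rot: [0.17, -3.136, -0.001]
force: [-0.0, -0.5, -2.7]
opening: 0.29
grip_force: 59.1
```

>>> {"name": "carry_out", "arguments": {
  "series": [
    [[0, 0, 0.15, 0, 0, 0, 1], [0, 0, 0.15, 0, 0, 0, 1], [0, 0, 0.15, 0, 0, 0, 1], [0, 0, 0, 0, 0, 0, 1]]
  ]
}}

```text
time_s: 19.73
tcp_pos: [0.6638, -0.0654, 0.1556]
ee_rot: [0.17, -3.136, -0.0]
force: [-0.8, -0.5, -3.3]
opening: 0.289
grip_force: 59.1
```

>>> {"name": "carry_out", "arguments": {
  "series": [
    [[0, 0, 0.15, 0, 0, 0, 1], [0, 0, 0.15, 0, 0, 0, 1], [0, 0, 0.15, 0, 0, 0, 1], [0, 0, 0, 0, 0, 0, 1]]
  ]
}}

```text
time_s: 20.07
tcp_pos: [0.6638, -0.0655, 0.1512]
ee_rot: [0.17, -3.137, -0.0]
force: [-0.0, -0.5, -2.9]
opening: 0.291
grip_force: 59.2
```

>>> {"name": "carry_out", "arguments": {
  "series": [
    [[0, 0, 0.15, 0, 0, 0, 1], [0, 0, 0.15, 0, 0, 0, 1], [0, 0, 0.15, 0, 0, 0, 1], [0, 0, 0.15, 0, 0, 0, 1], [0, 0, 0.15, 0, 0, 0, 1], [0, 0, 0, 0, 0, 0, 1]]
  ]
}}

```text
time_s: 20.57
tcp_pos: [0.6638, -0.0655, 0.1437]
ee_rot: [0.17, -3.137, -0.0]
force: [-0.7, -0.9, -2.7]
opening: 0.291
grip_force: 59.2
```

>>> {"name": "carry_out", "arguments": {
  "series": [
    [[0, 0, 0.1, 0, 0, 0, 1], [0, 0, 0.1, 0, 0, 0, 1], [0, 0, 0.05, 0, 0, 0, 1], [0, 0, 0, 0, 0, 0, 1]]
  ]
}}

```text
time_s: 20.9
tcp_pos: [0.6639, -0.0655, 0.1415]
ee_rot: [0.17, -3.137, 0.0]
force: [-0.6, -0.6, -2.7]
opening: 0.292
grip_force: 59.2
```

>>> {"name": "carry_out", "arguments": {
  "series": [
    [[0, 0, 0.05, 0, 0, 0, 1], [0, 0, 0.05, 0, 0, 0, 1], [0, 0, 0.05, 0, 0, 0, 1], [0, 0, 0, 0, 0, 0, 1]]
  ]
}}

```text
time_s: 21.23
tcp_pos: [0.6639, -0.0655, 0.1404]
ee_rot: [-0.17, 3.137, -0.0]
force: [-2.8, -1.9, 1.4]
opening: 0.284
grip_force: 59.3
```

>>> {"name": "carry_out", "arguments": {
  "series": [
    [[0, 0.1, 0, 0, 0, 0, 1], [0, 0.2, 0, 0, 0, 0, 1], [0, 0.3, 0, 0, 0, 0, 1], [0, 0.3, 0, 0, 0, 0, 1], [0, 0.3, 0, 0, 0, 0, 1], [0, 0.3, 0, 0, 0, 0, 1], [0, 0.3, 0, 0, 0, 0, 1], [0, 0.3, 0, 0, 0, 0, 1], [0, 0.3, 0, 0, 0, 0, 1], [0, 0.2, 0, 0, 0, 0, 1]]
  ],
  "squeeze": 90
}}

```text
time_s: 22.07
tcp_pos: [0.6613, -0.0411, 0.1405]
ee_rot: [-0.168, 3.137, -0.005]
force: [-1.9, -8.9, 1.1]
opening: 0.28
grip_force: 88.0
```

```bash
python3 - <<'E'
from h import *
to(.6639,-.0655,.1404,96.2); s=telemetry.read_state(); print(s["force"].round(1),s["wrist_torque"].round(2))
c=capture("side"); c2=capture("top"); print(telemetry.read_state()["force"].round(1))
save(c,"s7.png")
cv2.imwrite("pics/b4.png",cv2.resize(c["image"][100:280,120:320],None,fx=3,fy=3)[...,::-1])
E
```

```text
t 22.07 tcp [ 0.6613 -0.0411  0.1405] yaw 96.1 tilt z [ 0.001 -0.003 -1.   ] q6 -0.29
delta cm [ 0.   -2.45  0.01]
turn [-0.003  0.    -0.001]
[-1.9 -8.9  1.1] [-2.18  0.49 -0.04]
[-1.4 -6.2  1.3]
```

View pics/b4.png

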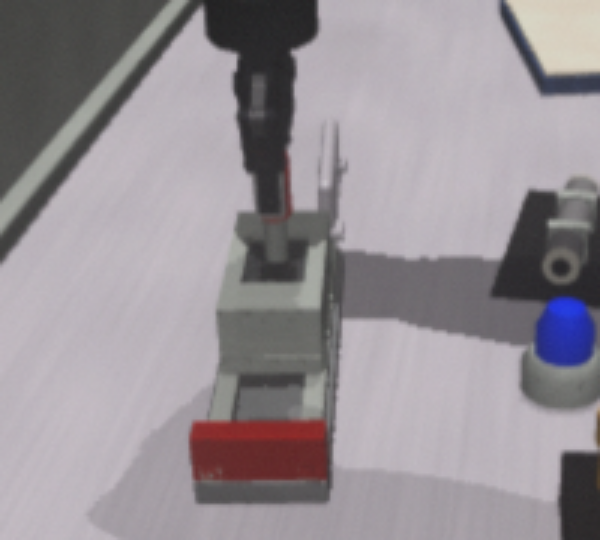

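The carriage follows the pin: its front face is near (270,345) in the crop and the stop near (262,455).

>>> {"name": "carry_out", "arguments": {
  "series": [
    [[0.02, 0.2, 0, 0, 0, 0, 1], [0.02, 0.3, 0, 0, 0, 0, 1], [0.01, 0.3, 0, 0, 0, 0, 1], [0.01, 0.3, 0, 0, 0, 0, 1], [0, 0.3, 0, 0, 0, 0, 1], [0, 0.3, 0, 0, 0, 0, 1], [0, 0.3, 0, 0, 0, 0, 1], [0, 0.3, 0, 0, 0, 0, 1], [0, 0.3, 0, 0, 0, 0, 1], [0, 0.3, 0, 0, 0, 0, 1]]
  ]
}}

```text
time_s: 23.0
tcp_pos: [0.6579, -0.0125, 0.1405]
ee_rot: [-0.168, 3.136, -0.006]
force: [0.1, -9.8, 1.5]
opening: 0.283
grip_force: 88.2
```

>>> {"name": "carry_out", "arguments": {
  "series": [
    [[0.01, 0.3, 0, 0, 0, 0, 1], [0.01, 0.3, 0, 0, 0, 0, 1], [0.01, 0.3, 0, 0, 0, 0, 1], [0, 0.3, 0, 0, 0, 0, 1], [0, 0.3, 0, 0, 0, 0, 1], [0, 0.3, 0, 0, 0, 0, 1], [0, 0.3, 0, 0, 0, 0, 1], [0, 0.3, 0, 0, 0, 0, 1], [0, 0.3, 0, 0, 0, 0, 1], [0, 0.2, 0, 0, 0, 0, 1]]
  ]
}}

```text
time_s: 23.83
tcp_pos: [0.6545, 0.0166, 0.1405]
ee_rot: [-0.168, 3.136, -0.005]
force: [-0.8, -8.7, 0.4]
opening: 0.28
grip_force: 88.2
```

```bash
python3 - <<'E'
from h import *
to(.6639,-.0655,.1404,96.2); s=telemetry.read_state(); print(s["force"].round(1),s["wrist_torque"].round(2))
c=capture("side"); W=pts(c); Z=W[...,2]; m=(abs(Z-.082)<.004)&(abs(W[...,0]-.655)<.05)&(abs(W[...,1]-.03)<.13)
u=np.array([-.112,.9937]); a=W[m][:,:2]@u; print("carr front",np.percentile(a,[1,97,99,99.8]),m.sum())
rgb=c["image"].astype(int); r=(rgb[...,0]>100)&(rgb[...,1]<60)&(abs(Z-.05)<.006)&(W[...,0]>.55); a=W[r][:,:2]@u; print("stop",np.percentile(a,[1,50,99]),r.sum())
E
```

```text
t 23.83 tcp [0.6545 0.0166 0.1405] yaw 96.1 tilt z [ 0.001 -0.003 -1.   ] q6 -0.21
delta cm [-0.06 -8.26  0.03]
turn [-0.003  0.001 -0.001]
[-0.8 -8.7  0.4] [-2.12  0.01 -0.03]
carr front [-0.11971253  0.03040603  0.03104924  0.03218326] 1026
stop [0.06045775 0.07454951 0.07909803] 385
```

>>> {"name": "carry_out", "arguments": {
  "series": [
    [[0.01, 0.25, 0, 0, 0, 0, 1], [0, 0.25, 0, 0, 0, 0, 1], [0, 0.25, 0, 0, 0, 0, 1], [0, 0.25, 0, 0, 0, 0, 1], [0, 0.2, 0, 0, 0, 0, 1], [0, 0.2, 0, 0, 0, 0, 1], [0, 0.15, 0, 0, 0, 0, 1], [0, 0.15, 0, 0, 0, 0, 1], [0, 0.1, 0, 0, 0, 0, 1], [0, 0.1, 0, 0, 0, 0, 1]]
  ]
}}

```text
time_s: 24.72
tcp_pos: [0.6523, 0.0355, 0.1405]
ee_rot: [-0.168, 3.136, -0.004]
force: [0.3, -8.1, 1.4]
opening: 0.288
grip_force: 88.2
```

>>> {"name": "carry_out", "arguments": {
  "series": [
    [[0, 0.1, 0, 0, 0, 0, 1], [0, 0.1, 0, 0, 0, 0, 1], [0, 0.1, 0, 0, 0, 0, 1], [0, 0.1, 0, 0, 0, 0, 1]]
  ]
}}

```text
time_s: 25.05
tcp_pos: [0.6519, 0.0394, 0.1405]
ee_rot: [-0.168, 3.136, -0.004]
force: [0.3, -7.0, 1.4]
opening: 0.284
grip_force: 88.2
```

>>> {"name": "carry_out", "arguments": {
  "series": [
    [[0, 0.08, 0, 0, 0, 0, 1], [0, 0.08, 0, 0, 0, 0, 1], [0, 0.08, 0, 0, 0, 0, 1], [0, 0, 0, 0, 0, 0, 1]]
  ]
}}

```text
time_s: 25.38
tcp_pos: [0.6516, 0.042, 0.1405]
ee_rot: [-0.168, 3.136, -0.004]
force: [-0.1, -5.9, 1.1]
opening: 0.283
grip_force: 88.4
```

>>> {"name": "carry_out", "arguments": {
  "series": [
    [[0, 0.08, 0, 0, 0, 0, 1], [0, 0.08, 0, 0, 0, 0, 1], [0, 0, 0, 0, 0, 0, 1]]
  ]
}}

```text
time_s: 25.63
tcp_pos: [0.6515, 0.0433, 0.1405]
ee_rot: [-0.168, 3.136, -0.005]
force: [-0.7, -8.9, 1.3]
opening: 0.285
grip_force: 88.3
```

>>> {"name": "carry_out", "arguments": {
  "series": [
    [[0, 0.06, 0, 0, 0, 0, 1], [0, 0, 0, 0, 0, 0, 1]]
  ]
}}

```text
time_s: 25.8
tcp_pos: [0.6515, 0.0434, 0.1405]
ee_rot: [-0.167, 3.136, -0.007]
force: [-0.5, -10.2, 1.3]
opening: 0.287
grip_force: 88.5
```

>>> {"name": "carry_out", "arguments": {
  "series": [
    [[0, 0.08, 0, 0, 0, 0, 1], [0, 0.06, 0, 0, 0, 0, 1], [0, 0, 0, 0, 0, 0, 1]]
  ]
}}

```text
time_s: 26.05
tcp_pos: [0.6514, 0.0438, 0.1405]
ee_rot: [-0.166, 3.136, -0.01]
force: [0.1, -14.0, 0.8]
opening: 0.283
grip_force: 89.1
```

>>> {"name": "carry_out", "arguments": {
  "series": [
    [[0, 0.08, 0, 0, 0, 0, 1], [0, 0.08, 0, 0, 0, 0, 1], [0, 0, 0, 0, 0, 0, 1]]
  ]
}}

```text
time_s: 26.3
tcp_pos: [0.6514, 0.0443, 0.1405]
ee_rot: [-0.165, 3.136, -0.013]
force: [0.8, -19.7, -0.4]
opening: 0.285
grip_force: 90.1
```

>>> {"name": "carry_out", "arguments": {
  "series": [
    [[0, -0.1, 0, 0, 0, 0, 1], [0, -0.1, 0, 0, 0, 0, 1], [0, -0.1, 0, 0, 0, 0, 1], [0, 0, 0, 0, 0, 0, 1]]
  ]
}}

```text
time_s: 26.63
tcp_pos: [0.6515, 0.0434, 0.1405]
ee_rot: [-0.167, 3.136, -0.006]
force: [0.7, -9.8, 1.3]
opening: 0.279
grip_force: 89.2
```

>>> {"name": "carry_out", "arguments": {
  "series": [
    [[0, -0.1, 0, 0, 0, 0, 1], [0, -0.1, 0, 0, 0, 0, 1], [0, 0, 0, 0, 0, 0, 1]]
  ]
}}

```text
time_s: 26.88
tcp_pos: [0.6515, 0.0429, 0.1405]
ee_rot: [-0.169, 3.136, -0.001]
force: [0.7, -3.0, 2.6]
opening: 0.285
grip_force: 88.8
```

>>> {"name": "carry_out", "arguments": {
  "series": [
    [[0, -0.05, 0, 0, 0, 0, 2.8], [0, 0, 0, 0, 0, 0, 3.6], [0, 0, 0, 0, 0, 0, 5], [0, 0, 0, 0, 0, 0, 5], [0, 0, 0, 0, 0, 0, 5], [0, 0, -1, 0, 0, 0, 5], [0, 0, -2, 0, 0, 0, 5], [0, 0, -2, 0, 0, 0, 5], [0, 0, -2, 0, 0, 0, 5], [0, 0, -3, 0, 0, 0, 5]]
  ]
}}

```text
time_s: 27.72
tcp_pos: [0.6504, 0.043, 0.2402]
ee_rot: [0.17, -3.135, -0.001]
force: [0.7, -0.1, -0.4]
opening: 0.586
grip_force: 0.0
```

>>> {"name": "carry_out", "arguments": {
  "series": [
    [[3, 0, -1, 0, 0, 0, 5], [3.5, 0, -1, 0, 0, 0, 5], [3.5, 0, 0, 0, 0, 0, 5], [3.5, 0, 0, 0, 0, 0, 5], [3.5, 0, 0, 0, 0, 0, 5], [2, 0, 0, 0, 0, 0, 5], [0, 0, 0, 0, 0, 0, 5]]
  ]
}}

```text
time_s: 28.3
tcp_pos: [0.4586, 0.0225, 0.2618]
ee_rot: [-0.17, 3.136, -0.0]
force: [0.8, -0.9, 0.4]
opening: 0.587
grip_force: 0.0
```

```bash
python3 - <<'E'
from h import *
c=capture("side"); c2=capture("top"); s=telemetry.read_state(); print(s["time_s"],s["tcp_pos"],s["force"].round(1))
W=pts(c); Z=W[...,2]; u=np.array([-.112,.9937])
m=(abs(Z-.082)<.004)&(abs(W[...,0]-.655)<.05)&(abs(W[...,1]-.03)<.13); a=W[m][:,:2]@u; print("carr",np.percentile(a,[1,97,99]))
rgb=c["image"].astype(int); r=(rgb[...,0]>100)&(rgb[...,1]<60)&(W[...,0]>.55)
for lo,hi in((.04,.06),(.1,.2)):
    q=W[r&(Z>lo)&(Z<hi)]; print(lo,len(q),np.round(np.percentile(q,[2,50,98],0),4).tolist())
cv2.imwrite("pics/b5.png",np.hstack([cv2.resize(c["image"][100:290,120:350],None,fx=1.7,fy=1.7),cv2.resize(c2["image"][110:300,80:310],None,fx=1.7,fy=1.7)])[...,::-1])
E
```

```text
28.4 [0.46203161 0.02234792 0.26141993] [ 0.2  0.3 -0.4]
carr [-0.09349976  0.05675444  0.05777085]
0.04 294 [[0.6011, 0.1315, 0.0486], [0.6403, 0.1441, 0.0529], [0.6793, 0.1531, 0.055]]
0.1 271 [[0.6415, 0.0406, 0.1138], [0.6508, 0.052, 0.1403], [0.6619, 0.0557, 0.1598]]
```

View pics/b5.png

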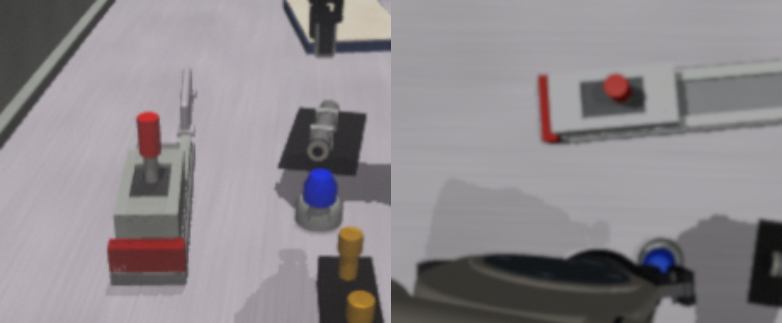

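The carriage is flush against the red stop. The pin stands in its hole with its head top near z = 0.16, which means it is fully home. The tube is on the mat, and the lamp and handle haven't moved.

```bash
python3 -c "
from bench import order; print(order.sign_off())"
```

```text
the job is handed in; nothing more can be done
None
```

I handed the job in at about 28 s of robot time: the tube is on the mat, the pin is fully home in the carriage, the carriage is against the red stop, and the lamp and handle are untouched; no verdict came back.

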